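# Lock the tubes down in the mixer

## Task

Get the tube mixer ready to run: swing its hinged steel hold-down bar all the way down over the tubes until it lies home in its catch, with the stud standing up through its slot; then slide the locking collar (the middle-sized of the three steel rings) over the stud until it sits flat on the bar, and let go. Leave the other two rings, the bottles, jar, boxes and forceps where they are.

Things in the scene. Friction and masses are not known exactly. Their poses are not given: they have to be found in the camera images.
- mixer: Fixed tube mixer, white base 140 x 210 mm, top at 45 mm. Origin under its centre, at table height; z up. At its own +y end a hinge (two steel cheeks, 46 mm wide, top at 97 mm); at its -y end a steel catch block (36 mm wide, top 82 mm, with 4 mm lips) with an upright stud. Between, a block 26 mm wide holds four white-capped tubes (y -25 to 55 mm, tops at 80 mm). Position and yaw vary.
- bar_body (a joint): Angle of the hold-down bar: 0 = closed, level in the catch with the stud up through its slot (end stop); grows as it swings up, 1.57 = upright, at most 2.0 (leaning back past the hinge). Starts at 0.7 to 1.8. The hinge is stiff (0.22 N m): the bar stays where it is left, does not spring or fall; 2 to 3 N at its end moves it.
- bar_hinge (a point): Point on the hinge axis, 85 mm above the table, at mixer (0, 75) mm. The axis is level, along the mixer's x. Fixed to the mixer: x, y, z as the mixer's.
- bar_grip (a point): Mid-width, mid-thickness of the steel bar, 125 mm from the hinge axis; moves with the bar (its z = normal of the upper face; bar runs along its -y). Bar: flat, 26 mm wide along the hinge axis, 6 mm thick, ends 172 mm from the axis, slot 14 mm wide from 136 to 164 mm. Its edges can be pinched across the width from above at any angle; beside it here, closed, is free space down to 45 mm.
- stud_tip (a point): Tip of the upright steel stud in the catch: 10 mm diameter, tapered over its top 6 mm, 125 mm above the table, at mixer (0, -75) mm, 150 mm from the hinge axis. It stands 37 mm above the closed bar's upper face.
- stud_seat (a point): On the stud's axis at the height of the closed bar's upper face (88 mm above the table): where the collar's underside must rest. Axes as the mixer's.
- collar: Loose plain steel locking collar, the middle one of the three steel rings: outside diameter 34 mm, hole 13 mm (through), 24 mm high, about 0.12 kg, standing on the table with its hole upright. Origin: centre of its underside, z along the hole. It fits over the stud with 1.5 mm to spare all round, either way up; pulled up, it comes off.
- wide_ring: Bystander: loose steel ring, wide and flat: outside diameter 56 mm, hole 36 mm, 10 mm high. Origin under its centre.
- tall_sleeve: Bystander: loose steel sleeve, narrow and tall: outside diameter 22 mm, hole 8 mm, 40 mm high. Origin under its centre.
- bottle: Bystander: brown bottle with a white cap, 56 mm diameter, 125 mm tall, standing. Origin under its centre.
- jar: Bystander: jar with a red cap, 54 mm diameter, 55 mm tall. Origin under its centre.
- carton: Bystander: white carton with a red band, 50 x 75 x 85 mm tall. Origin under its centre.
- tip_box: Bystander: grey pipette-tip box, 70 x 100 x 46 mm tall. Origin under its centre.
- forceps: Bystander: steel forceps lying flat, 130 mm long, 8 mm high. Origin under their middle.
- tall_bottle: Bystander: slim white bottle with a grey cap, 52 mm diameter, 140 mm tall, standing on the table close beside the mixer, on its -x side near the hinge end. Origin under its centre.

How it is judged:
On the way, in this order (a step that is already met when the one before it is completed fails the run):
1. the hold-down bar lies home in its catch (value of joint bar_body below 0.03 rad), for 0.2 s.
2. the collar is over the stud and sits on the closed bar (value of joint bar_body below 0.03 rad and horizontal distance between collar and stud_seat below 0.004 m and z of collar in the frame of stud_seat between -0.003 and 0.003 m and angle between collar's own z axis and vertical below 0.1 rad), for 0.2 s.
At the end, for the whole second after the job is handed in: The bar is within 0.03 rad of fully closed; the collar is at rest on the stud, upright within 0.1 rad, within 4 mm of the stud's axis, its underside within 3 mm of the closed bar's upper face (all of step 2 and linear speed of collar below 0.02 m/s); the robot touches nothing.
It fails at once if the wide ring or tall sleeve is shifted or knocked over (any of them moved more than 30 mm) (distance of any of wide_ring, tall_sleeve from where it was at the start of the episode above 0.03 m).
It fails at once if the bottle or jar is shifted or knocked over (any of them moved more than 30 mm) (distance of any of bottle, jar from where it was at the start of the episode above 0.03 m).
It fails at once if the carton, tip box, forceps or tall white bottle is shifted or knocked over (any of them moved more than 30 mm) (distance of any of carton, tip_box, forceps, tall_bottle from where it was at the start of the episode above 0.03 m).
It also fails if it takes over 67 s, if anything falls off the work surface, if the arm or the gripper's body presses on something with over 40 N, if the wrist force passes 120 N, or if a joint passes its speed limit or range.

## Robot

A 6-joint arm with a two-finger parallel gripper is mounted at the origin on the work surface. World frame = base frame: x ahead of the robot, y to its left, z up, the work surface at z = 0. Lengths are in m, angles in rad, forces in N, time in s.
With the tool pointing down it reaches from about 0.35 to 0.85 m from the base axis. Payload 8.1 kg.
Tool frame: the origin (TCP) lies midway between the tips of the shut fingers; the grasp point (between the pads) lies ctrl.grasp_offset behind it (ctrl.grasp_offset is the distance from the TCP to the grasp point, in m); z points along the fingers, y is the line along which they close (so a half turn about z gives the same grasp; the last joint's range is limited). The gripper opens to 85 mm and grips with 20 to 120 N. Pads are 22 mm wide; open, the fingers measure 114 mm over their backs; the gripper's body (76 mm by 85 mm) begins 54 mm behind the grasp point. The pads swing forward as they close: fully open they stand 13 mm farther back than shut.
Start: joints at [1.137, 0.13, 1.488, -0, 1.523, -0.085], TCP at [0.205, 0.564, 0.231] pointing down, gripper open.
Joint ranges: [-2.96, 2.96], [-0.89, 2.26], [0.02, 2.5], [-1.34, 4.48], [0, 2.73], [-2.66, 2.66]. Speed limits (rad/s): [2.39, 2.39, 2.79, 3.14, 3.14, 3.14].

## Interface

Orientations are given as a unit quaternion [x, y, z, w].
In Python, from cell import ctrl gives the robot as it stands.
- The arm moves only by the tool apply_moves, never from a script. Its argument "deltas" is a list of rows, each an object of numbers: "ax", "ay", "az": the turn, a rotation vector about the tool's x, y, z in degrees; "x", "y", "z": the shift along the tool's x, y, z in mm; "gripper": the opening, from 0 (shut) to 1 (fully open). In form: [{"ax": .., "ay": .., "az": .., "x": .., "y": .., "z": .., "gripper": ..}, ...]. A call has exactly 8 rows; each row shifts and turns the commanded pose from where the row before left it, along the tool's axes as they then stand; what a row does not reach is not made up. A row lasts 1/10 s, in which the tool goes at most 50 mm and 8.59 degrees, less where a joint would pass 70% of its speed; a pose out of reach is approached as far as the arm can. A call is refused whole if a number of a shift passes 50 or a number of a turn 8.59, either way. A call with a gripper value outside its range is refused whole. The fingers move at their own pace and stop on an object; the grip force is fixed at half the most. Time passes only in rows, so rows that do not move let the fingers close, or fill a call up. It gives the time, the measured TCP pose, the force, the opening and the grip force at its end, in the units of the state.
- ctrl.state(): the state, without advancing time (a new reading comes with each control period).
- ctrl.grab_frame(name): name is "scene" or "top" or "wrist"; returns a dict with "image" (420x560x3 uint8, blue, green, red), "camera_matrix" (3x3 intrinsics, pixels), "xyz" and "attitude" of the camera in the world; the wrist camera has in their place "tool_from_camera" (4x4, takes a point from camera to tool coordinates, whose origin is the TCP and whose axes are the flange's). Camera axes: x right, y down, z forward; pixel columns grow to the right and rows downward; lengths in m; the calibration is good to about 2 mm. A picture is of the moment at which its call begins: read the wrist's pose just before it. There is no depth.
- ctrl.sign_off(): hands the job in; it is judged then, once.
The state is a dict: "clock": time; "q": joint angles; "qvel": joint speeds; "joint_efforts": joint torques, N m; "tool_pos": TCP position; "tcp_rot": TCP orientation; "contact_force": force on the tool from outside, world axes, zero at the start; "ft_torque": the same for the moment, N m; "finger_gap": opening from 0.0 (shut) to 1.0 (fully open); "finger_force": force on a finger pad.
Only numpy, scipy, OpenCV 4.12 (cv2) and the standard library are available. Lean on these libraries where they do the work, as an engineer would, in place of code of your own. Each camera call takes 0.05 s, during which the arm holds its last target. There are 200 camera calls.

## Working session

There is one attempt and no reset: what is moved stays moved. The work goes in short steps, Python scripts to look and compute and a tool call to move; the robot and the scene stay as the last step left them, time stands still between calls to the robot, and variables do not carry over. Pictures are saved under pics/ and viewed, at most 11 in all, crops included, and the job is handed in when it is done.

Besides the shell and the picture viewer there is one more tool, called after "Call:" as a command line: name --argument value ..., lists and objects as JSON in quotes. apply_moves: Moves the arm, as the interface text tells. Its arguments: {"type":"object","properties":{"deltas":{"type":"array"}},"required":["deltas"]}

```bash
mkdir -p pics; python3 - <<'E'
from cell import ctrl
import cv2,pickle
print(ctrl.state(), ctrl.grasp_offset)
d={n:ctrl.grab_frame(n) for n in("scene","top","wrist")}
pickle.dump(d,open('f0.pkl','wb'))
for n in d:
    cv2.imwrite(f'pics/{n}0.png',d[n]['image']); print(n,{k:v for k,v in d[n].items() if k!='image'})
E
```

```text
{'clock': 0.0, 'q': array([ 1.13657701e+00,  1.31178095e-01,  1.48931510e+00,  4.71531317e-06,
        1.52298410e+00, -8.54098203e-02]), 'qvel': array([-0.00073773,  0.00166731,  0.00083922, -0.00145221, -0.00043237,
       -0.00054562]), 'joint_efforts': array([ 2.16677108e-03, -5.69406724e+01, -5.00535786e+01,  2.65028057e-04,
        1.52475655e-02,  1.08675752e-05]), 'tool_pos': array([0.20481358, 0.56336356, 0.23021465]), 'tcp_rot': array([ 1.73521983e-01,  9.84829545e-01, -9.10089863e-04, -2.44359450e-04]), 'contact_force': array([ 0.71266989, -0.41527331, -0.24961832]), 'ft_torque': array([ 0.00760883, -0.00020931, -0.01374775]), 'finger_force': 0.0, 'finger_gap': 0.9980433922018332} 0.0187
scene {'camera_matrix': array([[439.79341918,   0.        , 288.16072826],
       [  0.        , 439.79341918, 206.77020243],
       [  0.        ,   0.        ,   1.        ]]), 'xyz': array([ 0.82877907, -0.54960324,  0.88409027]), 'attitude': array([ 0.92184428,  0.22763222, -0.07968853, -0.30337508])}
top {'camera_matrix': array([[437.07081564,   0.        , 286.83419159],
       [  0.        , 437.07081564, 212.84776226],
       [  0.        ,   0.        ,   1.        ]]), 'xyz': array([ 0.41787647, -0.04605084,  1.24090821]), 'attitude': array([ 0.70827629, -0.7034217 ,  0.03967178, -0.04437075])}
wrist {'camera_matrix': array([[289.47453312,   0.        , 277.18152796],
       [  0.        , 289.47453312, 213.02412813],
       [  0.        ,   0.        ,   1.        ]]), 'tool_from_camera': array([[ 8.49042770e-04, -9.47787339e-01, -3.18901928e-01,
         8.15571557e-02],
       [ 9.99999637e-01,  8.28185312e-04,  2.00998812e-04,
        -4.17484549e-04],
       [ 7.36057630e-05, -3.18901982e-01,  9.47787698e-01,
        -1.41631293e-01],
       [ 0.00000000e+00,  0.00000000e+00,  0.00000000e+00,
         1.00000000e+00]])}
```

View pics/scene0.png

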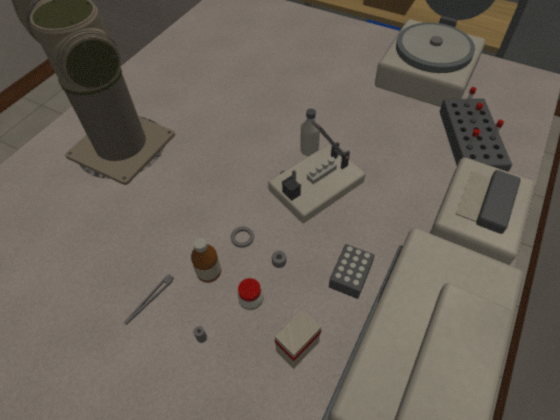

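View pics/top0.png

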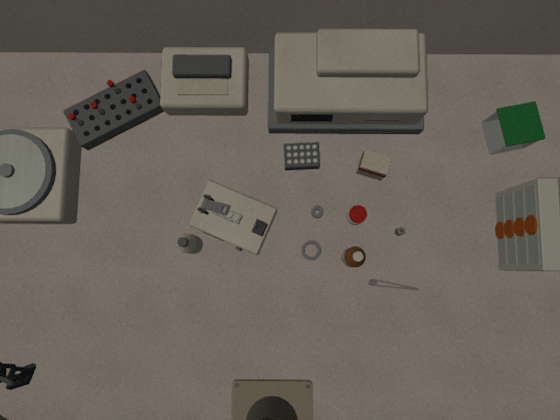

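The scene view shows the mixer (~(317,182)) with its bar raised from the hinge at (343,158) towards (315,125), and the collar at (279,258). In the top view the mixer is at (233,217), the collar at (317,212), the wide ring at (312,250) and the sleeve at (400,231). Next I measure the base corners and the collar, and zoom in on the bar.

```bash
cat > h.py <<'E'
import numpy as np,cv2
from scipy.spatial.transform import Rotation as R
def cam(f,st=None):
    if 'xyz' in f: return f['camera_matrix'],R.from_quat(f['attitude']).as_matrix(),np.array(f['xyz'])
    Rt=R.from_quat(st['tcp_rot']).as_matrix();T=f['tool_from_camera']
    return f['camera_matrix'],Rt@T[:3,:3],st['tool_pos']+Rt@T[:3,3]
def ray(c,p):
    K,Rw,o=c; d=Rw@np.linalg.inv(K)@[p[0],p[1],1.]; return o,d/np.linalg.norm(d)
def plane(c,p,z):
    o,d=ray(c,p); return o+d*(z-o[2])/d[2]
def proj(c,X):
    K,Rw,o=c; q=K@Rw.T@(np.asarray(X,float)-o); return q[:2]/q[2]
def tri(c1,p1,c2,p2):
    o1,d1=ray(c1,p1);o2,d2=ray(c2,p2)
    s=np.linalg.lstsq(np.c_[d1,-d2],o2-o1,rcond=None)[0]
    a,b=o1+s[0]*d1,o2+s[1]*d2; return (a+b)/2,np.linalg.norm(a-b)
E
python3 - <<'E'
from h import *; import pickle
d=pickle.load(open('f0.pkl','rb'))
t,s=d['top']['image'],d['scene']['image']
a=cv2.resize(t[165:275,170:340],None,fx=4.6,fy=4.6,interpolation=cv2.INTER_CUBIC)
a=cv2.resize(t[170:265,175:335],(800,475),interpolation=cv2.INTER_CUBIC);cv2.imwrite('pics/topz.png',a)
b=cv2.resize(s[95:275,220:400],(600,600),interpolation=cv2.INTER_CUBIC);cv2.imwrite('pics/scz.png',b)
c=cam(d['top'])
hsv=cv2.cvtColor(t,cv2.COLOR_BGR2HSV)
print(t[225,200],t[240,215],t[190,230],t[260,240])
E
```

```text
[109 121 128] [ 99 109 116] [105 119 122] [ 95 102 110]
```

View pics/topz.png

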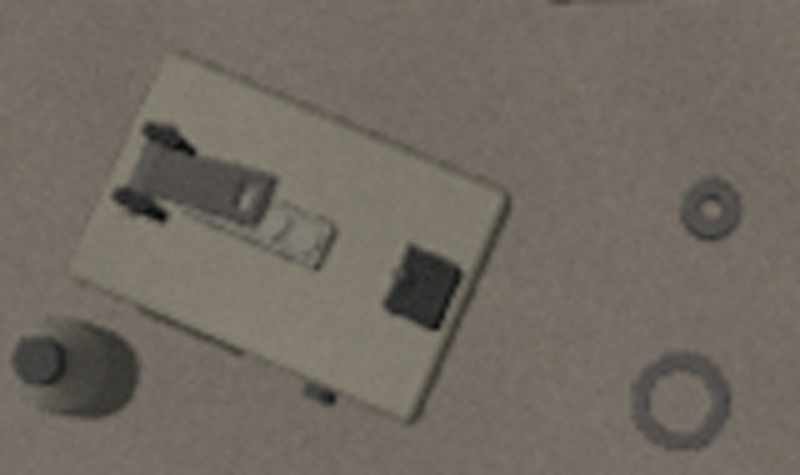

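View pics/scz.png

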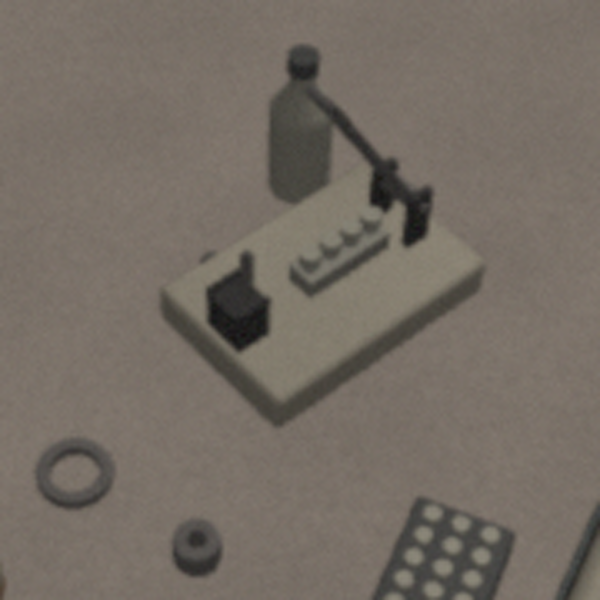

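The top zoom shows the base corners at zoom (172,52), (508,190), (412,422) and (75,270), the bar end near (267,203), the hinge near (150,168), the catch at (424,286) and the collar at (711,209). The scene zoom shows the bar end at about (312,90), the stud tip at (246,255) and the collar top at (197,538).

```bash
python3 - <<'E'
from h import *; import pickle
d=pickle.load(open('f0.pkl','rb'))
c,cs=cam(d['top']),cam(d['scene'])
Z=lambda u,v:(175+(u+.5)/5-.5,170+(v+.5)/5-.5)
S=lambda u,v:(220+u*.3-.35,95+v*.3-.35)
P=np.array([plane(c,Z(*p),.045) for p in[(172,52),(508,190),(412,422),(75,270)]])
m=P.mean(0); print(P,m)
e=(P[0]+P[3]-P[1]-P[2])[:2]; e/=np.linalg.norm(e); ex=np.array([e[1],-e[0]])
print('sides',np.linalg.norm(P[0]-P[1]),np.linalg.norm(P[1]-P[2]),'yaw',np.degrees(np.arctan2(-ex[1]*-1,ex[0])))
mx=lambda X:(ex@(X[:2]-m[:2]),e@(X[:2]-m[:2]),X[2])
print('bar end',*(lambda r:(mx(r[0]),r[1]))(tri(c,Z(267,203),cs,S(312,91))))
for th in np.arange(.7,1.85,.1):
    X=np.r_[m[:2]+e*(.075-.172*np.cos(th)),.085+.172*np.sin(th)]
    p=proj(c,X);q=proj(cs,X); print(round(th,1),(p-[175,170])*5+2,(q-[220,95])/.3+1)
print('stud',plane(cs,S(246,254),.125),m[:2]-e*.075)
K=[tri(c,Z(711,209),cs,S(197,538))]; print('collar',K,plane(c,Z(711,209),.024),plane(cs,S(197,538),.024))
print('ring',plane(c,Z(681,401),.01),'tallb',plane(c,Z(39,360),.14))
E
```

```text
[[ 0.65142862  0.17977429  0.045     ]
 [ 0.57514331 -0.00811266  0.045     ]
 [ 0.44723341  0.04294525  0.045     ]
 [ 0.52921293  0.22975008  0.045     ]] [0.55075457 0.11108924 0.045     ]
sides 0.2027830215014183 0.13772382810901004 yaw -22.89854921842751
bar end (np.float64(-0.002425195636582558), np.float64(-0.016634362268661808), np.float64(0.23705306979526403)) 0.002488494728205168
0.7 [358.07581644 243.77755287] [267.70330199 166.76043717]
0.8 [332.97095879 231.29123613] [281.77310304 144.71327316]
0.9 [305.28499935 217.82681749] [297.36539982 122.96646289]
1.0 [275.32751357 203.5434534 ] [314.2722624  101.84320656]
1.1 [243.46752631 188.62426239] [332.25585024  81.66111676]
1.2 [210.12766362 173.27299278] [351.0543801   62.72311364]
1.3 [175.7754486  157.70949014] [370.38922912  45.3087117 ]
1.4 [140.91199643 142.1641257 ] [389.97277815  29.66621384]
1.5 [106.0586038 126.8714483] [409.51654011  16.00626228]
1.6 [ 71.74193749 112.06340611] [428.73910192   4.4970853 ]
1.7 [38.47867823 97.96253702] [447.37343955  -4.73836124]
1.8 [ 6.76054328 84.77554038] [465.1732369  -11.62331123]
stud [0.52226297 0.04067701 0.125     ] [0.52157202 0.04199959]
collar [(array([ 0.56854152, -0.1210921 ,  0.02294351]), np.float64(0.00129676701767184))] [ 0.56789085 -0.12141542  0.024     ] [ 0.5693639  -0.12120755  0.024     ]
ring [ 0.46090445 -0.10535148  0.01      ] tallb [0.47469412 0.2244811  0.14      ]
```

Call:
apply_moves --deltas '[{"az": 8.5, "z": -9, "gripper": 0}, {"az": 8.5, "z": -9, "gripper": 0}, {"az": 8.5, "z": -9, "gripper": 0}, {"az": 8.5, "z": -9, "gripper": 0}, {"az": 8.5, "z": -9, "gripper": 0}, {"az": 8.5, "z": -9, "gripper": 0}, {"az": 8.5, "z": -9, "gripper": 0}, {"az": 8.5, "z": -9, "gripper": 0}]'

```text
invalid input at $.deltas[0]: expected keys ax, ay, az, x, y, z, gripper
```

Call:
apply_moves --deltas '[{"az": 8.3, "gripper": 0}, {"az": 8.3, "gripper": 0}, {"az": 8.3, "gripper": 0}, {"x": -20, "y": 41, "gripper": 0}, {"x": -20, "y": 41, "gripper": 0}, {"x": -20, "y": 41, "gripper": 0}, {"x": -20, "y": 41, "gripper": 0}, {"x": -20, "y": 41, "gripper": 0}]'

```text
invalid input at $.deltas[0]: expected keys ax, ay, az, x, y, z, gripper
```

Call:
apply_moves --deltas '[{"x": -20, "y": 41, "gripper": 0}, {"x": -20, "y": 41, "gripper": 0}, {"x": -20, "y": 41, "gripper": 0}, {"x": -20, "y": 41, "gripper": 0}, {"x": -20, "y": 41, "gripper": 0}, {"x": -20, "y": 41, "gripper": 0}, {"x": 3, "y": 2, "gripper": 0}, {"gripper": 0}]'

```text
invalid input at $.deltas[0]: expected keys ax, ay, az, x, y, z, gripper
```

```bash
python3 - <<'E'
from h import *; from cell import ctrl; import pickle
st=ctrl.state(); f=ctrl.grab_frame('wrist'); pickle.dump((st,f),open('w1.pkl','wb'))
cv2.imwrite('pics/w1.png',f['image'])
print(st['clock'],st['tool_pos'],R.from_quat(st['tcp_rot']).as_matrix().round(3),st['finger_gap'],st['q'].round(2),st['contact_force'])
E
```

```text
0.15 [0.20485408 0.5634943  0.23047411] [[-0.94   0.342 -0.001]
 [ 0.342  0.94  -0.001]
 [ 0.    -0.001 -1.   ]] 0.9982443697163622 [ 1.14  0.13  1.49  0.    1.52 -0.09] [ 0.20340927 -0.96123528 -0.56179281]
```

View pics/w1.png

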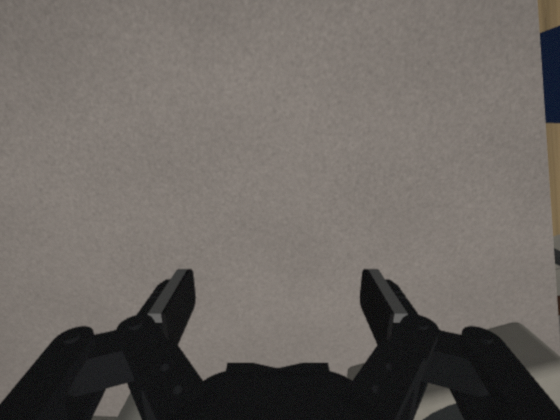

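The move calls were refused because each row needs all seven keys, so the arm has not moved. The wrist view shows only bare table between the open fingers (tips ~(180,270) and (372,270)). I am resending with full rows.

Call:
apply_moves --deltas '[{"ax": 0, "ay": 0, "az": 8.5, "x": 0, "y": 0, "z": -9, "gripper": 0}, {"ax": 0, "ay": 0, "az": 8.5, "x": 0, "y": 0, "z": -9, "gripper": 0}, {"ax": 0, "ay": 0, "az": 8.5, "x": 0, "y": 0, "z": -9, "gripper": 0}, {"ax": 0, "ay": 0, "az": 8.5, "x": 0, "y": 0, "z": -9, "gripper": 0}, {"ax": 0, "ay": 0, "az": 8.5, "x": 0, "y": 0, "z": -9, "gripper": 0}, {"ax": 0, "ay": 0, "az": 8.5, "x": 0, "y": 0, "z": -9, "gripper": 0}, {"ax": 0, "ay": 0, "az": 8.5, "x": 0, "y": 0, "z": -9, "gripper": 0}, {"ax": 0, "ay": 0, "az": 8.5, "x": 0, "y": 0, "z": -9, "gripper": 0}]'

```text
clock: 1.0
tool_pos: [0.205, 0.5637, 0.3033]
tcp_rot: [0.697, 0.717, -0.0, 0.0]
contact_force: [-0.1, 0.5, 0.6]
finger_gap: 0.004
finger_force: 0.0
```

Call:
apply_moves --deltas '[{"ax": 0, "ay": 0, "az": 8.3, "x": 0, "y": 0, "z": 0, "gripper": 0}, {"ax": 0, "ay": 0, "az": 8.3, "x": 0, "y": 0, "z": 0, "gripper": 0}, {"ax": 0, "ay": 0, "az": 8.3, "x": 0, "y": 0, "z": 0, "gripper": 0}, {"ax": 0, "ay": 0, "az": 0, "x": -20, "y": 41, "z": 0, "gripper": 0}, {"ax": 0, "ay": 0, "az": 0, "x": -20, "y": 41, "z": 0, "gripper": 0}, {"ax": 0, "ay": 0, "az": 0, "x": -20, "y": 41, "z": 0, "gripper": 0}, {"ax": 0, "ay": 0, "az": 0, "x": -20, "y": 41, "z": 0, "gripper": 0}, {"ax": 0, "ay": 0, "az": 0, "x": -20, "y": 41, "z": 0, "gripper": 0}]'

```text
clock: 1.8
tool_pos: [0.3558, 0.3905, 0.3032]
tcp_rot: [0.833, 0.553, -0.0, 0.0]
contact_force: [0.1, 0.2, 0.2]
finger_gap: 0.001
finger_force: 0.0
```

Call:
apply_moves --deltas '[{"ax": 0, "ay": 0, "az": 0, "x": -20, "y": 41, "z": 0, "gripper": 0}, {"ax": 0, "ay": 0, "az": 0, "x": -20, "y": 41, "z": 0, "gripper": 0}, {"ax": 0, "ay": 0, "az": 0, "x": -20, "y": 41, "z": 0, "gripper": 0}, {"ax": 0, "ay": 0, "az": 0, "x": -20, "y": 41, "z": 0, "gripper": 0}, {"ax": 0, "ay": 0, "az": 0, "x": -20, "y": 41, "z": 0, "gripper": 0}, {"ax": 0, "ay": 0, "az": 0, "x": -20, "y": 41, "z": 0, "gripper": 0}, {"ax": 0, "ay": 0, "az": 0, "x": 3, "y": 2, "z": 0, "gripper": 0}, {"ax": 0, "ay": 0, "az": 0, "x": 0, "y": 0, "z": 0, "gripper": 0}]'

```text
clock: 2.6
tool_pos: [0.5384, 0.187, 0.3027]
tcp_rot: [0.834, 0.552, -0.0, -0.0]
contact_force: [-0.7, 0.6, 0.3]
finger_gap: -0.002
finger_force: 0.0
```

```bash
python3 - <<'E'
from h import *; from cell import ctrl; import pickle
st=ctrl.state(); f=ctrl.grab_frame('wrist'); pickle.dump((st,f),open('w1.pkl','wb'))
cv2.imwrite('pics/w1b.png',f['image'])
print(st['clock'],st['tool_pos'],R.from_quat(st['tcp_rot']).as_matrix().round(3),st['finger_gap'],st['q'].round(2),st['contact_force'])
m=np.array([.55075,.11109]);e=np.array([np.cos(np.radians(67.1)),np.sin(np.radians(67.1))])
dv=st['tool_pos'][:2]-m; print('mixer xy',dv@[e[1],-e[0]],dv@e)
E
```

```text
2.6 [0.53843394 0.18699174 0.30270225] [[ 0.391  0.92  -0.001]
 [ 0.92  -0.391  0.   ]
 [-0.    -0.001 -1.   ]] -0.0015319102301584347 [0.24 0.03 1.46 0.   1.65 0.65] [-0.71708374  0.64450597  0.34229104]
mixer xy -0.04088055983420512 0.06512709688400953
```

View pics/w1b.png

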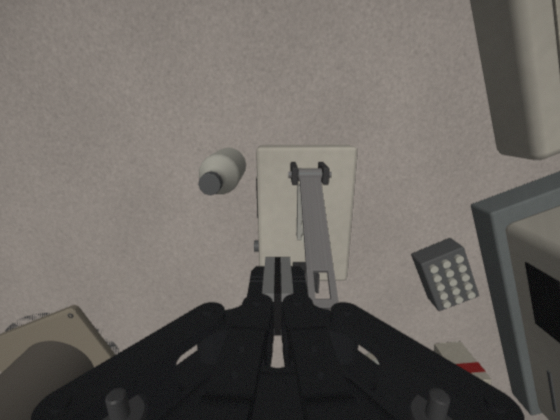

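The wrist view shows the mixer square to the tool: hinge cheeks at (309,172), far base corners at (258,146) and (357,146), and the bar running towards (320,300). One row was clipped, so I will make that up and then go down behind the bar.

Call:
apply_moves --deltas '[{"ax": 0, "ay": 0, "az": 0, "x": -10, "y": 20, "z": 0, "gripper": 0}, {"ax": 0, "ay": 0, "az": 0, "x": -10, "y": 21, "z": 0, "gripper": 0}, {"ax": 0, "ay": 0, "az": 0, "x": 0, "y": 0, "z": 0, "gripper": 0}, {"ax": 0, "ay": 0, "az": 0, "x": 0, "y": 0, "z": 25, "gripper": 0}, {"ax": 0, "ay": 0, "az": 0, "x": 0, "y": 0, "z": 25, "gripper": 0}, {"ax": 0, "ay": 0, "az": 0, "x": 0, "y": 0, "z": 25, "gripper": 0}, {"ax": 0, "ay": 0, "az": 0, "x": 0, "y": 0, "z": 25, "gripper": 0}, {"ax": 0, "ay": 0, "az": 0, "x": 0, "y": 0, "z": 0, "gripper": 0}]'

```text
clock: 3.45
tool_pos: [0.5645, 0.1547, 0.199]
tcp_rot: [0.833, 0.554, -0.003, -0.002]
contact_force: [-1.2, 0.3, -0.9]
finger_gap: -0.002
finger_force: 0.0
```

```bash
python3 - <<'E'
from h import *; from cell import ctrl; import pickle
st=ctrl.state()
m=np.array([.55075,.11109]);e=np.array([np.cos(np.radians(67.1)),np.sin(np.radians(67.1))])
mx=lambda X:((X[:2]-m)@[e[1],-e[0]],(X[:2]-m)@e)
print('mixer xy',mx(st['tool_pos']),st['tool_pos'],st['contact_force'])
s1,f1=pickle.load(open('w1.pkl','rb'));c=cam(f1,s1)
for p in[(258,146),(357,146),(258,240),(350,260)]:print(mx(plane(c,p,.045)))
pv=None
for th in np.arange(1.2,-.01,-.08):
    p=np.array([75-118*np.cos(th)+3*np.sin(th)+11,85+118*np.sin(th)+3*np.cos(th)])
    print(round(th,2),p.round(1),None if pv is None else (p-pv).round(1)); pv=p
E
```

```text
mixer xy (np.float64(-0.004261672075732947), np.float64(0.04549801875200096)) [0.56452858 0.15466043 0.19900645] [-1.18859829  0.27306226 -0.89364886]
(np.float64(-0.06637354445493303), np.float64(0.10787048367869252))
(np.float64(0.06727698424742966), np.float64(0.10770689677099562))
(np.float64(-0.0694777321915981), np.float64(-0.030394702623096344))
(np.float64(0.07138853797330244), np.float64(-0.06406081383352034))
1.2 [ 46.  196.1] None
1.12 [ 37.3 192.5] [-8.7 -3.5]
1.04 [ 28.9 188.3] [-8.4 -4.2]
0.96 [ 20.8 183.4] [-8.1 -4.9]
0.88 [ 13.1 177.9] [-7.7 -5.5]
0.8 [  5.9 171.7] [-7.2 -6.1]
0.72 [ -0.7 165.1] [-6.7 -6.7]
0.64 [ -6.9 157.9] [-6.1 -7.2]
0.56 [-12.4 150.2] [-5.5 -7.7]
0.48 [-17.3 142.2] [-4.9 -8.1]
0.4 [-21.5 133.7] [-4.2 -8.4]
0.32 [-25.1 125. ] [-3.5 -8.7]
0.24 [-27.9 116. ] [-2.8 -9. ]
0.16 [-30.  106.8] [-2.1 -9.2]
0.08 [-31.4  97.4] [-1.4 -9.3]
-0.0 [-32.  88.] [-0.6 -9.4]
```

Call:
apply_moves --deltas '[{"ax": 0, "ay": 0, "az": 0, "x": -8.5, "y": 4, "z": 5, "gripper": 0}, {"ax": 0, "ay": 0, "az": 0, "x": -8.5, "y": 0, "z": 5, "gripper": 0}, {"ax": 0, "ay": 0, "az": 0, "x": -8, "y": 0, "z": 5, "gripper": 0}, {"ax": 0, "ay": 0, "az": 0, "x": -7.5, "y": 0, "z": 6, "gripper": 0}, {"ax": 0, "ay": 0, "az": 0, "x": -7, "y": 0, "z": 6, "gripper": 0}, {"ax": 0, "ay": 0, "az": 0, "x": -6.5, "y": 0, "z": 7, "gripper": 0}, {"ax": 0, "ay": 0, "az": 0, "x": -6, "y": 0, "z": 7, "gripper": 0}, {"ax": 0, "ay": 0, "az": 0, "x": -5.5, "y": 0, "z": 8, "gripper": 0}]'

```text
clock: 4.25
tool_pos: [0.5491, 0.0983, 0.1537]
tcp_rot: [0.833, 0.553, 0.0, 0.0]
contact_force: [-0.1, -0.4, 1.5]
finger_gap: 0.003
finger_force: 0.7
```

Call:
apply_moves --deltas '[{"ax": 0, "ay": 0, "az": 0, "x": -5, "y": 0, "z": 8, "gripper": 0}, {"ax": 0, "ay": 0, "az": 0, "x": -4.5, "y": 0, "z": 8, "gripper": 0}, {"ax": 0, "ay": 0, "az": 0, "x": -4, "y": 0, "z": 9, "gripper": 0}, {"ax": 0, "ay": 0, "az": 0, "x": -3, "y": 0, "z": 9, "gripper": 0}, {"ax": 0, "ay": 0, "az": 0, "x": -2, "y": 0, "z": 9, "gripper": 0}, {"ax": 0, "ay": 0, "az": 0, "x": -1, "y": 0, "z": 9, "gripper": 0}, {"ax": 0, "ay": 0, "az": 0, "x": 0, "y": 0, "z": 0, "gripper": 0}, {"ax": 0, "ay": 0, "az": 0, "x": 0, "y": 0, "z": 0, "gripper": 0}]'

```text
clock: 5.05
tool_pos: [0.5414, 0.081, 0.1018]
tcp_rot: [0.833, 0.553, -0.0, -0.0]
contact_force: [0.8, -0.7, 0.1]
finger_gap: -0.001
finger_force: 0.0
```

Call:
apply_moves --deltas '[{"ax": 0, "ay": 0, "az": 0, "x": 0, "y": 0, "z": 5, "gripper": 0}, {"ax": 0, "ay": 0, "az": 0, "x": 0, "y": 0, "z": 4, "gripper": 0}, {"ax": 0, "ay": 0, "az": 0, "x": 0, "y": 0, "z": 3, "gripper": 0}, {"ax": 0, "ay": 0, "az": 0, "x": 0, "y": 0, "z": 2, "gripper": 0}, {"ax": 0, "ay": 0, "az": 0, "x": 0, "y": 0, "z": 1, "gripper": 0}, {"ax": 0, "ay": 0, "az": 0, "x": 0, "y": 0, "z": 0, "gripper": 0}, {"ax": 0, "ay": 0, "az": 0, "x": 0, "y": 0, "z": 0, "gripper": 0}, {"ax": 0, "ay": 0, "az": 0, "x": 0, "y": 0, "z": 0, "gripper": 0}]'

```text
clock: 5.85
tool_pos: [0.5419, 0.0809, 0.088]
tcp_rot: [0.833, 0.553, 0.0, 0.0]
contact_force: [-2.6, -1.3, 6.8]
finger_gap: 0.002
finger_force: 3.1
```

Call:
apply_moves --deltas '[{"ax": 0, "ay": 0, "az": 0, "x": 0, "y": 0, "z": 1, "gripper": 0}, {"ax": 0, "ay": 0, "az": 0, "x": 0, "y": 0, "z": 0, "gripper": 0}, {"ax": 0, "ay": 0, "az": 0, "x": 0, "y": 0, "z": 0, "gripper": 0}, {"ax": 0, "ay": 0, "az": 0, "x": 0, "y": 0, "z": -10, "gripper": 0}, {"ax": 0, "ay": 0, "az": 0, "x": 0, "y": 0, "z": -40, "gripper": 0}, {"ax": 0, "ay": 0, "az": 0, "x": 0, "y": 0, "z": -40, "gripper": 0}, {"ax": 0, "ay": 0, "az": 0, "x": 0, "y": 0, "z": -40, "gripper": 0}, {"ax": 0, "ay": 0, "az": 0, "x": 0, "y": 0, "z": -30, "gripper": 0}]'

```text
clock: 6.65
tool_pos: [0.5423, 0.0811, 0.2496]
tcp_rot: [0.833, 0.553, 0.001, 0.001]
contact_force: [0.3, -0.7, 0.1]
finger_gap: 0.001
finger_force: 0.0
```

Call:
apply_moves --deltas '[{"ax": 0, "ay": 0, "az": 0, "x": -33, "y": 0, "z": 0, "gripper": 1}, {"ax": 0, "ay": 0, "az": 0, "x": -33, "y": 0, "z": 0, "gripper": 1}, {"ax": 0, "ay": 0, "az": 0, "x": -34, "y": 0, "z": 0, "gripper": 1}, {"ax": 0, "ay": 0, "az": 0, "x": 0, "y": 0, "z": 0, "gripper": 1}, {"ax": 0, "ay": 0, "az": 0, "x": 0, "y": 0, "z": 0, "gripper": 1}, {"ax": 0, "ay": 0, "az": 0, "x": 0, "y": 0, "z": 0, "gripper": 1}, {"ax": 0, "ay": 0, "az": 0, "x": 0, "y": 0, "z": 0, "gripper": 1}, {"ax": 0, "ay": 0, "az": 0, "x": 0, "y": 0, "z": 0, "gripper": 1}]'

```text
clock: 7.45
tool_pos: [0.503, -0.0104, 0.2462]
tcp_rot: [0.833, 0.553, -0.0, -0.0]
contact_force: [0.0, 0.3, -0.6]
finger_gap: 0.998
finger_force: 0.0
```

```bash
python3 - <<'E'
from h import *; from cell import ctrl; import pickle
st=ctrl.state(); f=ctrl.grab_frame('wrist'); g=ctrl.grab_frame('scene'); pickle.dump((st,f,g),open('w2.pkl','wb'))
a=cv2.resize(f['image'],(533,400)); b=cv2.resize(g['image'][120:270,250:380],(267,308),interpolation=cv2.INTER_CUBIC)
o=np.zeros((400,800,3),np.uint8);o[:,:533]=a;o[:308,533:]=b;cv2.imwrite('pics/w2.png',o)
print(st['clock'],st['tool_pos'],st['finger_gap'],st['contact_force'])
E
```

```text
7.45 [ 0.50302142 -0.01043352  0.24619056] 0.9980456685804591 [ 0.00342483  0.25491842 -0.56343752]
```

View pics/w2.png

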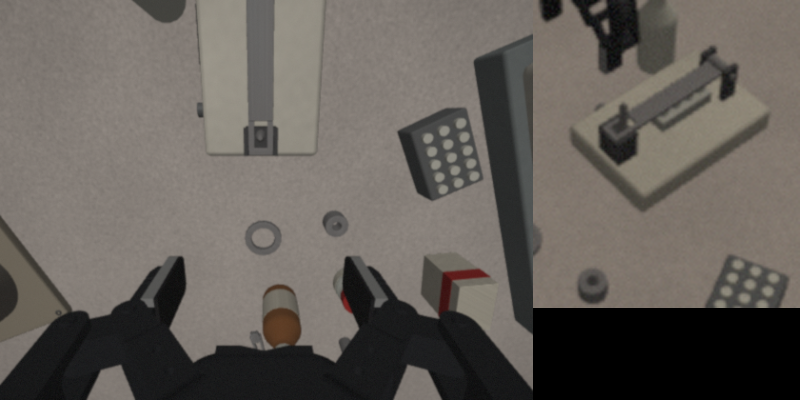

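The wrist and scene views show the bar level in its catch with the stud up through the slot (stud at composite (260,137), i.e. about (273,144) in the frame). The collar is at frame (352,235). I am zooming on both.

```bash
python3 - <<'E'
from h import *; import pickle
st,f,g=pickle.load(open('w2.pkl','rb'))
im=f['image'];A=im[115:175,245:305];B=im[210:260,325:375]
o=np.hstack([cv2.resize(A,(400,400),interpolation=cv2.INTER_CUBIC),cv2.resize(B,(400,400),interpolation=cv2.INTER_CUBIC)])
cv2.imwrite('pics/z2.png',cv2.convertScaleAbs(o,alpha=1.6))
gr=cv2.GaussianBlur(cv2.cvtColor(B,cv2.COLOR_BGR2GRAY),(3,3),0)
_,m=cv2.threshold(gr,0,255,cv2.THRESH_BINARY_INV+cv2.THRESH_OTSU)
for c in cv2.findContours(m,cv2.RETR_CCOMP,cv2.CHAIN_APPROX_NONE)[0]:
    if len(c)>8: print(cv2.contourArea(c),cv2.fitEllipse(c))
E
```

```text
548.5 ((26.666057586669922, 24.282352447509766), (24.824108123779297, 28.28550148010254), 138.16163635253906)
```

View pics/z2.png

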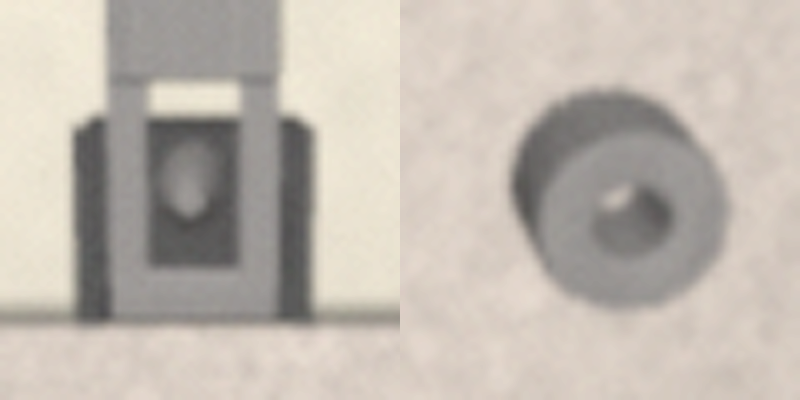

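The stud tip is at zoom (191,203), inside the slot. The collar's top face is centred at zoom (633,219), hole at (632,220).

```bash
python3 - <<'E'
from h import *; import pickle
st,f,g=pickle.load(open('w2.pkl','rb')); c=cam(f,st)
d=pickle.load(open('f0.pkl','rb'));cs=cam(d['scene']);ct=cam(d['top'])
S=(273.2,145.05);K=(353.7,236.9)
print('stud',plane(c,S,.125),'collar',plane(c,K,.024))
p=(220+246*.3-.35,95+254*.3-.35);q=(220+197*.3-.35,95+538*.3-.35)
print('tri stud',tri(c,S,cs,p),'collar',tri(c,K,cs,q))
Rt=R.from_quat(st['tcp_rot']).as_matrix()
print('collar in tool',(Rt.T@(plane(c,K,.024)-st['tool_pos'])*1000).round(1))
E
```

```text
stud [0.52229321 0.04317861 0.125     ] collar [ 0.57070379 -0.12026583  0.024     ]
tri stud (array([0.52171719, 0.04278466, 0.12249237]), np.float64(0.0009803973659017078)) collar (array([ 0.57001272, -0.12077681,  0.02364347]), np.float64(0.0015854264796306178))
collar in tool [-75.  105.  222.2]
```

Call:
apply_moves --deltas '[{"ax": 0, "ay": 0, "az": 0, "x": -18, "y": 26, "z": 0, "gripper": 1}, {"ax": 0, "ay": 0, "az": 0, "x": -19, "y": 26, "z": 0, "gripper": 1}, {"ax": 0, "ay": 0, "az": 0, "x": -19, "y": 26, "z": 20, "gripper": 1}, {"ax": 0, "ay": 0, "az": 0, "x": -19, "y": 26, "z": 30, "gripper": 1}, {"ax": 0, "ay": 0, "az": 0, "x": 0, "y": 0, "z": 40, "gripper": 1}, {"ax": 0, "ay": 0, "az": 0, "x": 0, "y": 0, "z": 36, "gripper": 1}, {"ax": 0, "ay": 0, "az": 0, "x": 0, "y": 0, "z": 0, "gripper": 1}, {"ax": 0, "ay": 0, "az": 0, "x": 0, "y": 0, "z": 0, "gripper": 1}]'

```text
clock: 8.35
tool_pos: [0.5691, -0.1203, 0.1203]
tcp_rot: [0.833, 0.553, -0.001, -0.001]
contact_force: [0.7, -0.4, 1.2]
finger_gap: 1.004
finger_force: 0.0
```

```bash
python3 - <<'E'
from h import *; from cell import ctrl; import pickle
st=ctrl.state(); f=ctrl.grab_frame('wrist'); pickle.dump((st,f),open('w3.pkl','wb')); c=cam(f,st)
print(st['tool_pos'],proj(c,[.570,-.1205,.024]))
cv2.imwrite('pics/w3.png',cv2.convertScaleAbs(f['image'],alpha=1.5))
E
```

```text
[ 0.56912832 -0.12034854  0.12030699] [277.68331501 214.52556352]
```

View pics/w3.png

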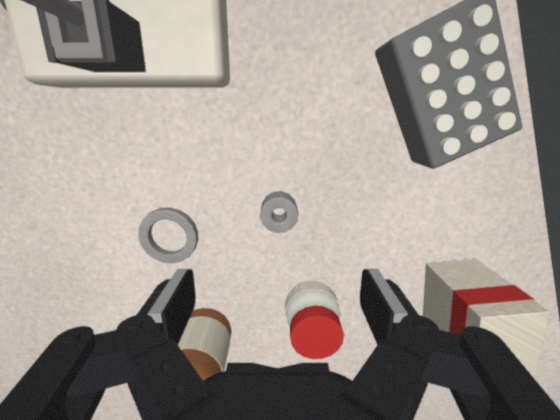

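The collar is at (279,212), close to the prediction. The jar cap (317,332) and the bottle (205,340) sit near the gripper, so I check their clearance before going down.

```bash
python3 - <<'E'
from h import *; import pickle
st,f=pickle.load(open('w3.pkl','rb')); c=cam(f,st); Rt=R.from_quat(st['tcp_rot']).as_matrix()
ct=cam(pickle.load(open('f0.pkl','rb'))['top'])
T=lambda X:(Rt.T@(X-st['tool_pos'])*1000).round(1)
print('collar',plane(c,(279,211.5),.024),T(plane(c,(279,211.5),.024)))
print('jar',T(plane(c,(316.5,332),.055)),T(plane(ct,(358,214),.055)))
print('bottle',T(plane(ct,(358,257),.125)))
print('ring',T(plane(c,(168,235),.01)))
E
```

```text
collar [ 0.5721228  -0.11838916  0.024     ] [ 3.   2.2 96.3]
jar [-97.8  35.1  65.3] [-107.2   32.9   65.3]
bottle [-141.8  -80.9   -4.5]
ring [ -25.1 -102.3  110.5]
```

Call:
apply_moves --deltas '[{"ax": 0, "ay": 0, "az": 0, "x": 2, "y": 1.5, "z": 30, "gripper": 1}, {"ax": 0, "ay": 0, "az": 0, "x": 0, "y": 0, "z": 30, "gripper": 1}, {"ax": 0, "ay": 0, "az": 0, "x": 0, "y": 0, "z": 30, "gripper": 1}, {"ax": 0, "ay": 0, "az": 0, "x": 0, "y": 0, "z": 15, "gripper": 1}, {"ax": 0, "ay": 0, "az": 0, "x": 0, "y": 0, "z": 9, "gripper": 1}, {"ax": 0, "ay": 0, "az": 0, "x": 0, "y": 0, "z": 5, "gripper": 1}, {"ax": 0, "ay": 0, "az": 0, "x": 0, "y": 0, "z": 0, "gripper": 1}, {"ax": 0, "ay": 0, "az": 0, "x": 0, "y": 0, "z": 0, "gripper": 1}]'

```text
clock: 9.2
tool_pos: [0.5728, -0.1198, 0.0028]
tcp_rot: [0.833, 0.553, 0.001, 0.001]
contact_force: [0.9, 0.3, 0.1]
finger_gap: 1.0
finger_force: 0.0
```

Call:
apply_moves --deltas '[{"ax": 0, "ay": 0, "az": 0, "x": 0, "y": 0, "z": 0, "gripper": 0.5}, {"ax": 0, "ay": 0, "az": 0, "x": 0, "y": 0, "z": 0, "gripper": 0.3}, {"ax": 0, "ay": 0, "az": 0, "x": 0, "y": 0, "z": 0, "gripper": 0.2}, {"ax": 0, "ay": 0, "az": 0, "x": 0, "y": 0, "z": 0, "gripper": 0}, {"ax": 0, "ay": 0, "az": 0, "x": 0, "y": 0, "z": 0, "gripper": 0}, {"ax": 0, "ay": 0, "az": 0, "x": 0, "y": 0, "z": 0, "gripper": 0}, {"ax": 0, "ay": 0, "az": 0, "x": 0, "y": 0, "z": 0, "gripper": 0}, {"ax": 0, "ay": 0, "az": 0, "x": 0, "y": 0, "z": 0, "gripper": 0}]'

```text
clock: 10.0
tool_pos: [0.5722, -0.1196, 0.0019]
tcp_rot: [0.833, 0.553, 0.0, 0.0]
contact_force: [-0.5, -0.0, 5.5]
finger_gap: 0.372
finger_force: 60.0
```

Call:
apply_moves --deltas '[{"ax": 0, "ay": 0, "az": 0, "x": 0, "y": 0, "z": -20, "gripper": 0}, {"ax": 0, "ay": 0, "az": 0, "x": 0, "y": 0, "z": -45, "gripper": 0}, {"ax": 0, "ay": 0, "az": 0, "x": 0, "y": 0, "z": -45, "gripper": 0}, {"ax": 0, "ay": 0, "az": 0, "x": 0, "y": 0, "z": -46, "gripper": 0}, {"ax": 0, "ay": 0, "az": 0, "x": 15, "y": -25, "z": 0, "gripper": 0}, {"ax": 0, "ay": 0, "az": 0, "x": 15, "y": -25, "z": 0, "gripper": 0}, {"ax": 0, "ay": 0, "az": 0, "x": 15, "y": -25, "z": 0, "gripper": 0}, {"ax": 0, "ay": 0, "az": 0, "x": 15, "y": -25, "z": 0, "gripper": 0}]'

```text
clock: 10.8
tool_pos: [0.5016, -0.0245, 0.1566]
tcp_rot: [0.833, 0.553, -0.0, -0.0]
contact_force: [0.9, 0.6, -0.7]
finger_gap: 0.369
finger_force: 59.8
```

Call:
apply_moves --deltas '[{"ax": 0, "ay": 0, "az": 0, "x": 5, "y": -10, "z": 0, "gripper": 0}, {"ax": 0, "ay": 0, "az": 0, "x": 0, "y": 0, "z": 0, "gripper": 0}, {"ax": 0, "ay": 0, "az": 0, "x": 0, "y": 0, "z": 0, "gripper": 0}, {"ax": 0, "ay": 0, "az": 0, "x": 0, "y": 0, "z": 0, "gripper": 0}, {"ax": 0, "ay": 0, "az": 0, "x": 0, "y": 0, "z": 0, "gripper": 0}, {"ax": 0, "ay": 0, "az": 0, "x": 0, "y": 0, "z": 0, "gripper": 0}, {"ax": 0, "ay": 0, "az": 0, "x": 0, "y": 0, "z": 0, "gripper": 0}, {"ax": 0, "ay": 0, "az": 0, "x": 0, "y": 0, "z": 0, "gripper": 0}]'

```text
clock: 11.6
tool_pos: [0.4956, -0.017, 0.1572]
tcp_rot: [0.833, 0.553, -0.0, -0.0]
contact_force: [0.0, -0.0, -1.0]
finger_gap: 0.37
finger_force: 59.8
```

```bash
python3 - <<'E'
from h import *; from cell import ctrl; import pickle
st=ctrl.state(); f=ctrl.grab_frame('wrist'); pickle.dump((st,f),open('w4.pkl','wb')); c=cam(f,st)
Rt=R.from_quat(st['tcp_rot']).as_matrix()
ps=proj(c,[.522,.043,.125]); pc=proj(c,st['tool_pos']+Rt@[0,0,-.022])
print(st['tool_pos'],st['finger_gap'],ps,pc)
def crop(p,w):
    u,v=int(round(p[0])),int(round(p[1])); print(u-w,v-w)
    return cv2.resize(f['image'][v-w:v+w,u-w:u+w],(400,400),interpolation=cv2.INTER_CUBIC)
cv2.imwrite('pics/z4.png',cv2.convertScaleAbs(np.hstack([crop(ps,25),crop(pc,40)]),alpha=1.7))
E
```

```text
[ 0.49564442 -0.01701694  0.15720574] 0.3703320043859911 [277.87515935 144.55346246] [276.01227416 294.46114502]
253 120
236 254
```

View pics/z4.png

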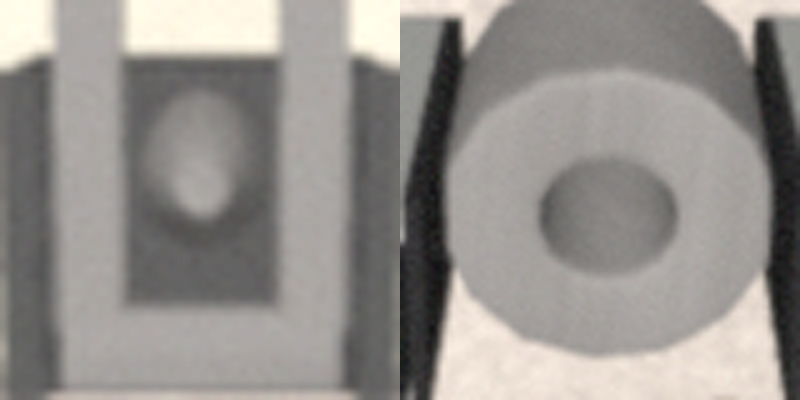

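The left zoom shows the stud's tip disc centred at (204,190), and the right one shows the held collar's hole centred at (609,216), gripped level. I now compare the two in the tool frame.

```bash
python3 - <<'E'
from h import *; import pickle
st,f=pickle.load(open('w4.pkl','rb')); c=cam(f,st); Rt=R.from_quat(st['tcp_rot']).as_matrix(); z=st['tool_pos'][2]
T=lambda X:(Rt.T@(X-st['tool_pos'])*1000).round(2)
S=plane(c,(278.06,143.3),.125); C=plane(c,(277.4,296.7),z+.0221)
print('stud',S,T(S),'collar',T(C),'shift',T(S)-T(C), 'axis z',Rt[:,2])
st2,f2,g=pickle.load(open('w2.pkl','rb'));print(tri(c,(278.06,143.3),cam(f2,st2),(273.2,145.05)))
E
```

```text
stud [0.52237816 0.04361974 0.125     ] [66.26  1.03 32.2 ] collar [ -1.19   0.67 -22.1 ] shift [67.45  0.36 54.3 ] axis z [-1.86168666e-04 -1.50518443e-05 -9.99999983e-01]
(array([0.52246231, 0.04365733, 0.12814726]), np.float64(0.00044415155880450256))
```

Call:
apply_moves --deltas '[{"ax": 0, "ay": 0, "az": 0, "x": 20, "y": 0, "z": 0, "gripper": 0}, {"ax": 0, "ay": 0, "az": 0, "x": 20, "y": 0.4, "z": 0, "gripper": 0}, {"ax": 0, "ay": 0, "az": 0, "x": 20, "y": 0, "z": 0, "gripper": 0}, {"ax": 0, "ay": 0, "az": 0, "x": 7.4, "y": 0, "z": 0, "gripper": 0}, {"ax": 0, "ay": 0, "az": 0, "x": 0, "y": 0, "z": 13, "gripper": 0}, {"ax": 0, "ay": 0, "az": 0, "x": 0, "y": 0, "z": 13, "gripper": 0}, {"ax": 0, "ay": 0, "az": 0, "x": 0, "y": 0, "z": 0, "gripper": 0}, {"ax": 0, "ay": 0, "az": 0, "x": 0, "y": 0, "z": 0, "gripper": 0}]'

```text
clock: 12.45
tool_pos: [0.5211, 0.0444, 0.1301]
tcp_rot: [0.834, 0.552, -0.001, -0.001]
contact_force: [-0.3, 0.0, -0.7]
finger_gap: 0.371
finger_force: 59.8
```

```bash
python3 - <<'E'
from h import *; from cell import ctrl
s=ctrl.state();Rt=R.from_quat(s['tcp_rot']).as_matrix();print(s['tool_pos'],Rt.T@(np.array([.52235,.0449,.1312])-s['tool_pos'])*1000,s['contact_force'],s['ft_torque'])
E
```

```text
[0.52111866 0.04444799 0.13006317] [ 0.89484773  0.95546037 -1.13983497] [-0.30403383  0.04881856 -0.66916332] [ 0.03668125 -0.05108485  0.0248122 ]
```

Call:
apply_moves --deltas '[{"ax": 0, "ay": 0, "az": 0, "x": 0.6, "y": 0.6, "z": 0, "gripper": 0}, {"ax": 0, "ay": 0, "az": 0, "x": 0, "y": 0, "z": 2, "gripper": 0}, {"ax": 0, "ay": 0, "az": 0, "x": 0, "y": 0, "z": 2, "gripper": 0}, {"ax": 0, "ay": 0, "az": 0, "x": 0, "y": 0, "z": 2, "gripper": 0}, {"ax": 0, "ay": 0, "az": 0, "x": 0, "y": 0, "z": 2, "gripper": 0}, {"ax": 0, "ay": 0, "az": 0, "x": 0, "y": 0, "z": 2, "gripper": 0}, {"ax": 0, "ay": 0, "az": 0, "x": 0, "y": 0, "z": 0, "gripper": 0}, {"ax": 0, "ay": 0, "az": 0, "x": 0, "y": 0, "z": 0, "gripper": 0}]'

```text
clock: 13.25
tool_pos: [0.5229, 0.0455, 0.1212]
tcp_rot: [0.833, 0.553, -0.0, -0.0]
contact_force: [0.3, -0.5, -1.2]
finger_gap: 0.369
finger_force: 59.8
```

```bash
python3 - <<'E'
from h import *; from cell import ctrl
s=ctrl.state();Rt=R.from_quat(s['tcp_rot']).as_matrix();print(s['tool_pos'],Rt.T@(np.array([.52235,.0449,.1312])-s['tool_pos'])*1000,s['contact_force'],s['ft_torque'])
E
```

```text
[0.52288839 0.0454676  0.12120611] [-0.73289721 -0.27710498 -9.9937916 ] [ 0.3290563  -0.450724   -1.24133773] [-0.02886268 -0.00837548  0.02973702]
```

Call:
apply_moves --deltas '[{"ax": 0, "ay": 0, "az": 0, "x": -0.2, "y": 0, "z": 2, "gripper": 0}, {"ax": 0, "ay": 0, "az": 0, "x": 0, "y": 0, "z": 2, "gripper": 0}, {"ax": 0, "ay": 0, "az": 0, "x": 0, "y": 0, "z": 2, "gripper": 0}, {"ax": 0, "ay": 0, "az": 0, "x": 0, "y": 0, "z": 2, "gripper": 0}, {"ax": 0, "ay": 0, "az": 0, "x": 0, "y": 0, "z": 2, "gripper": 0}, {"ax": 0, "ay": 0, "az": 0, "x": 0, "y": 0, "z": 2, "gripper": 0}, {"ax": 0, "ay": 0, "az": 0, "x": 0, "y": 0, "z": 0, "gripper": 0}, {"ax": 0, "ay": 0, "az": 0, "x": 0, "y": 0, "z": 0, "gripper": 0}]'

```text
clock: 14.05
tool_pos: [0.5228, 0.0452, 0.1092]
tcp_rot: [0.833, 0.553, -0.0, -0.0]
contact_force: [0.7, -0.2, -1.2]
finger_gap: 0.372
finger_force: 59.8
```

Call:
apply_moves --deltas '[{"ax": 0, "ay": 0, "az": 0, "x": 0, "y": 0, "z": 4, "gripper": 0}, {"ax": 0, "ay": 0, "az": 0, "x": 0, "y": 0, "z": 4, "gripper": 0}, {"ax": 0, "ay": 0, "az": 0, "x": 0, "y": 0, "z": 4, "gripper": 0}, {"ax": 0, "ay": 0, "az": 0, "x": 0, "y": 0, "z": 3, "gripper": 0}, {"ax": 0, "ay": 0, "az": 0, "x": 0, "y": 0, "z": 2, "gripper": 0}, {"ax": 0, "ay": 0, "az": 0, "x": 0, "y": 0, "z": 1, "gripper": 0}, {"ax": 0, "ay": 0, "az": 0, "x": 0, "y": 0, "z": 0, "gripper": 0}, {"ax": 0, "ay": 0, "az": 0, "x": 0, "y": 0, "z": 0, "gripper": 0}]'

```text
clock: 14.85
tool_pos: [0.523, 0.0452, 0.0914]
tcp_rot: [0.833, 0.553, 0.0, 0.0]
contact_force: [-0.5, 0.3, -1.4]
finger_gap: 0.368
finger_force: 59.8
```

Call:
apply_moves --deltas '[{"ax": 0, "ay": 0, "az": 0, "x": 0, "y": 0, "z": 0.8, "gripper": 0}, {"ax": 0, "ay": 0, "az": 0, "x": 0, "y": 0, "z": 0.8, "gripper": 0}, {"ax": 0, "ay": 0, "az": 0, "x": 0, "y": 0, "z": 0, "gripper": 0}, {"ax": 0, "ay": 0, "az": 0, "x": 0, "y": 0, "z": 0, "gripper": 0}, {"ax": 0, "ay": 0, "az": 0, "x": 0, "y": 0, "z": 0, "gripper": 0}, {"ax": 0, "ay": 0, "az": 0, "x": 0, "y": 0, "z": 0, "gripper": 0}, {"ax": 0, "ay": 0, "az": 0, "x": 0, "y": 0, "z": 0, "gripper": 0}, {"ax": 0, "ay": 0, "az": 0, "x": 0, "y": 0, "z": 0, "gripper": 0}]'

```text
clock: 15.65
tool_pos: [0.523, 0.0453, 0.0899]
tcp_rot: [0.833, 0.553, 0.0, 0.0]
contact_force: [1.6, -0.2, 2.0]
finger_gap: 0.371
finger_force: 60.0
```

The force shows the collar has touched the bar. I release it gently and withdraw straight up.

Call:
apply_moves --deltas '[{"ax": 0, "ay": 0, "az": 0, "x": 0, "y": 0, "z": 0, "gripper": 0.5}, {"ax": 0, "ay": 0, "az": 0, "x": 0, "y": 0, "z": 0, "gripper": 0.6}, {"ax": 0, "ay": 0, "az": 0, "x": 0, "y": 0, "z": 0, "gripper": 0.8}, {"ax": 0, "ay": 0, "az": 0, "x": 0, "y": 0, "z": 0, "gripper": 0.8}, {"ax": 0, "ay": 0, "az": 0, "x": 0, "y": 0, "z": 0, "gripper": 0.8}, {"ax": 0, "ay": 0, "az": 0, "x": 0, "y": 0, "z": 0, "gripper": 0.8}, {"ax": 0, "ay": 0, "az": 0, "x": 0, "y": 0, "z": 0, "gripper": 0.8}, {"ax": 0, "ay": 0, "az": 0, "x": 0, "y": 0, "z": 0, "gripper": 0.8}]'

```text
clock: 16.45
tool_pos: [0.5229, 0.0453, 0.0897]
tcp_rot: [0.833, 0.553, -0.0, -0.0]
contact_force: [-0.6, -0.2, -0.2]
finger_gap: 0.798
finger_force: 0.0
```

Call:
apply_moves --deltas '[{"ax": 0, "ay": 0, "az": 0, "x": 0, "y": 0, "z": -10, "gripper": 0.8}, {"ax": 0, "ay": 0, "az": 0, "x": 0, "y": 0, "z": -20, "gripper": 0.8}, {"ax": 0, "ay": 0, "az": 0, "x": 0, "y": 0, "z": -30, "gripper": 0.8}, {"ax": 0, "ay": 0, "az": 0, "x": 0, "y": 0, "z": -40, "gripper": 0.8}, {"ax": 0, "ay": 0, "az": 0, "x": -25, "y": 0, "z": -20, "gripper": 0.8}, {"ax": 0, "ay": 0, "az": 0, "x": -25, "y": 0, "z": 0, "gripper": 0.8}, {"ax": 0, "ay": 0, "az": 0, "x": 0, "y": 0, "z": 0, "gripper": 0.8}, {"ax": 0, "ay": 0, "az": 0, "x": 0, "y": 0, "z": 0, "gripper": 0.8}]'

```text
clock: 17.25
tool_pos: [0.5035, -0.001, 0.2104]
tcp_rot: [0.834, 0.552, 0.0, 0.0]
contact_force: [0.2, 0.1, -0.1]
finger_gap: 0.802
finger_force: 0.0
```

```bash
python3 - <<'E'
from h import *; from cell import ctrl
st=ctrl.state(); f=ctrl.grab_frame('wrist'); g=ctrl.grab_frame('scene'); c=cam(f,st)
print(st['clock'],st['tool_pos'],st['contact_force'],'expect top centre',proj(c,[.5224,.0436,.112]))
u,v=proj(c,[.5224,.0436,.112]).astype(int);w=30
A=f['image'][v-w:v+w,u-w:u+w];B=g['image'][140:200,265:325]; print(u-w,v-w)
cv2.imwrite('pics/fin.png',cv2.convertScaleAbs(np.hstack([cv2.resize(x,(400,400),interpolation=cv2.INTER_CUBIC) for x in(A,B)]),alpha=1.7))
E
```

```text
17.25 [ 0.50351088 -0.00100876  0.2103605 ] [ 0.22392372  0.07299454 -0.10047989] expect top centre [276.41642876 158.28506539]
246 128
```

View pics/fin.png

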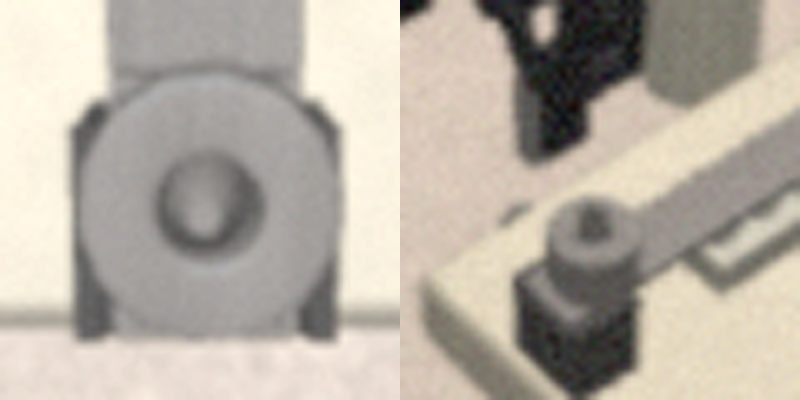

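The collar sits flat on the bar with the stud tip centred in its hole (zoom (209,207)), the bar is down, and the gripper is clear. I hand it in.

```bash
python3 -c "
from cell import ctrl
print(ctrl.sign_off())"
```

```text
the job is handed in; nothing more can be done
None
```

The mixer is ready and handed in at about 17 s: the bar lies home in its catch, the collar sits flat on it over the stud, and the gripper is clear; sign-off returned no verdict.

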